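Load and start a battery charging dock in a bike workshop

ROBOT

A 6-joint arm with a two-finger parallel gripper is mounted at the origin on the work surface. World frame = base frame: x ahead of the robot, y to its left, z up, the work surface at z = 0. Lengths are in mm, angles in rad, forces in N, time in s.
With the tool pointing down it reaches from about 275 to 975 mm from the base axis. Payload 8.4 kg.
Tool frame: the origin (TCP) lies at the very end of the fingers, on their centre line; the grasp point (between the pads) lies behind it (grasp_offset is the z of the grasp point in the tool frame, in mm); z points along the fingers, y is the direction in which the jaws open and shut (so a half turn about z gives the same grasp; the last joint's range is limited). The gripper opens to 92 mm and grips with 3 to 60 N. Pads are 20 mm wide; open, the fingers measure 128 mm over their backs; the gripper's body (75 mm by 189 mm) begins 69 mm behind the grasp point.
Start: joints at [-1.229, 0.353, 1.633, -0, 1.155, -0.002], TCP at [210.665, -588.428, 192.283] pointing down, gripper open.
Joint ranges: [-2.63, 2.63], [-0.92, 2.1], [0.06, 2.66], [-1.3, 4.44], [0, 2.69], [-3.02, 3.02]. Speed limits (rad/s): [2.22, 2.22, 2.79, 3.14, 3.14, 3.14].

INTERFACE

Orientations are given as [roll, pitch, yaw] about the fixed x, y, z axes, in that order (R = Rz(yaw) Ry(pitch) Rx(roll)).
In Python, from rig import movep, servo_line, set_joints, grip, pause, ik, observe, snapshot, MotionError, job_done, recognise, outline_of, mark_of, grasp_offset gives the robot as it stands. The module is installed in compiled form; this text tells all that it offers. Calls block until the motion is done:
- movep(position, orientation): joint-space move of the TCP to a pose.
- servo_line(position, rot=None, vel=150, contact_N=None): straight line of the TCP; rot=None keeps the orientation; vel is the mean speed in mm/s. With contact_N (N) it stops when the force on the tool has changed by that much, and returns True; else False.
- set_joints(angles): joint-space move.
- grip(opening, f_grip=None): finger opening in mm; f_grip is the grip in N (None keeps the last); returns when the fingers have stopped.
- pause(seconds).
- ik(position, orientation): joint angles nearest the present ones, or None.
- observe(): the state.
- snapshot(name): name is "side" or "top"; returns a dict with "color" (420x560x3 uint8, red, green, blue), "z_map" (420x560 float32, mm along the optical axis (not along the pixel's ray), 0 where there is no reading), "vertical_fov" (degrees; the focal length in pixels is half the picture's height over the tangent of half this angle, whatever the lens; pixels are square), "cx", "cy" (the principal point, pixels), "k1" (the pictures are not rectified: a ray, as slopes to the right and down, at radius r is drawn at 1 + k1 r^2 times it, then the intrinsics apply), "R" (3x3) and "t" (3): a world point X has camera coordinates R X + t. Camera axes: x right, y down, z forward; pixel columns grow to the right and rows downward; lengths in mm; the calibration is good to about 2 mm. A picture is of the moment at which its call begins.
A pose or a line that the arm cannot do raises MotionError and nothing moves.
- job_done(): hands the job in, once; it reports no verdict.
Trained networks look in a picture, given as the dict that the camera call returned (one of the last four; its "shot" number tells which), for a name from the list of things; names that differ only in an ending like _2 or _b are one class to them, and where a whole thing is asked for, a point or a joint stands for the part that bears it (a point fixed in the world has none). Each returns a list of dicts, best first, with "score" (0 to 1); they miss things now and then, are a little off and sometimes report something else, mostly with a low value. They report only what shows in the picture. A call takes as long as a camera call. They do not tell look-alikes from the thing itself.
- recognise(thing, picture): "centre" ([row, column] in pixels, amid what is visible of it).
- outline_of(thing, picture): "pixels" (420x560 bool, what is visible of it) and "centre" ([row, column] in pixels, amid what is visible of it).
- mark_of(thing, picture): "centre" ([row, column] in pixels: a listed point, or the origin of a listed thing).
The state is a dict: "t": time; "joint_pos": joint angles; "dq": joint speeds; "effort": joint torques, N m; "eef_pos": TCP position; "eef_rot": TCP orientation; "contact_force": force on the tool from outside, world axes, zero at the start; "torque": the same for the moment, N m; "finger_gap": finger opening in mm.
Only numpy, scipy, OpenCV 4.12 (cv2) and the standard library are available. Lean on these libraries where they do the work, as an engineer would, in place of code of your own. Each camera call takes 0.05 s, during which the arm holds its last target. There are 200 camera calls.

TASK

Charge the bike battery packs: turn the red main isolator off, then put every pack that is on the bench down flat into its own bay of the charging dock, handle up. Slide the contact bar fully home over the packs, then throw the red cam lever to lock it; only then flip on the orange switch of each bay that holds a pack (the switch of an empty bay stays off), and last of all turn the main isolator back on. Leave the other things on the bench where they are.

Things in the scene. Friction and masses are not known exactly. Their poses are not given: they have to be found in the camera images.
- bay1 (a point): Floor centre of the left bay of the fixed charging dock, 14 mm above the bench. Dock axes: x from the black switch panel (robot's side) to the black charger at the back, y left, z up. Each bay is 128 mm (x) by 68 mm (y) inside, its walls 18 mm higher than its floor; three bays side by side, 80 mm apart in y. A pack goes in lengthwise along x, either way round.
- bay2 (a point): Floor centre of the middle bay, axes as the dock. From here along x: switch panel -145 to -79 mm (45 mm above the bench), charger 90 to 145 mm (50 mm high). Two rails at y = +-128 mm, 60 mm above the bench, x = 35 to 145 mm, carry the contact bar. The cam lever is outside the right rail, its hinge at x = 45, y = -165 mm.
- bay3 (a point): Floor centre of the right bay, axes as the dock.
- pack_a_center (a point): Battery pack a (may be absent), loose, 0.35 to 0.65 kg: black body 120 (x) x 60 (y) x 42 mm high, with a green grip centred on top, 44 (x) x 22 (y) x 34 mm high. The point is the pack's centre, 38 mm above its underside, axes as the pack; alike under a half turn. Pick it by the grip, across y. Seated, the point is 38 mm above the bay floor.
- pack_b_center (a point): Battery pack b (may be absent), loose, 0.35 to 0.65 kg: black body 120 (x) x 60 (y) x 42 mm high, with a green grip centred on top, 44 (x) x 22 (y) x 34 mm high. The point is the pack's centre, 38 mm above its underside, axes as the pack; alike under a half turn. Pick it by the grip, across y. Seated, the point is 38 mm above the bay floor.
- pack_c_center (a point): Battery pack c (may be absent), loose, 0.35 to 0.65 kg: black body 120 (x) x 60 (y) x 42 mm high, with a green grip centred on top, 44 (x) x 22 (y) x 34 mm high. The point is the pack's centre, 38 mm above its underside, axes as the pack; alike under a half turn. Pick it by the grip, across y. Seated, the point is 38 mm above the bay floor.
- contact_bar (a joint): Contact bar: aluminium bar across the dock, 24 x 268 x 14 mm, underside 60.5 mm above the bench, sliding along the dock's -x. 0 m = fully back and clear of the bays, 0.046 m = fully home, over the rear 15 mm of the packs. Moves with about 3 N and stays where it is left.
- bar_grip (a point): Centre of the yellow upright grip at the middle of the contact bar: 24 mm (dock x) x 26 mm (dock y), top 18 mm above this point and bar's top face 18 mm below it. Moves with the bar.
- cam (a joint): Cam lever beside the dock, hinged across the dock (along y) 45 mm above the bench, swinging towards the dock's -x: 0 rad = free, leaning 0.4 rad back from upright (towards +x); 1.6 rad = locked, lying 1.2 rad forward (towards the robot). Its weighted ball makes it fall to one end or the other, past upright (0.4 rad). Under 2 N at the ball moves it.
- cam_tip (a point): Centre of the red ball (24 mm diameter) at the cam lever's end, 85 mm from its hinge. Lever rod 14 mm thick.
- switch1 (a joint): Toggle switch of bay 1, hinged along the dock's y on the panel 115 mm in front (-x) of the bay's centre, 47 mm above the bench: 0 rad = off, leaning 0.6 rad towards the packs (+x); 1.2 rad = on, leaning 0.6 rad towards the robot (-x). Weighted, it falls to the nearer end past upright (0.6 rad); about 1 N at the tip moves it.
- switch2 (a joint): Toggle switch of bay 2, hinged along the dock's y on the panel 115 mm in front (-x) of the bay's centre, 47 mm above the bench: 0 rad = off, leaning 0.6 rad towards the packs (+x); 1.2 rad = on, leaning 0.6 rad towards the robot (-x). Weighted, it falls to the nearer end past upright (0.6 rad); about 1 N at the tip moves it.
- switch3 (a joint): Toggle switch of bay 3, hinged along the dock's y on the panel 115 mm in front (-x) of the bay's centre, 47 mm above the bench: 0 rad = off, leaning 0.6 rad towards the packs (+x); 1.2 rad = on, leaning 0.6 rad towards the robot (-x). Weighted, it falls to the nearer end past upright (0.6 rad); about 1 N at the tip moves it.
- switch1_tip (a point): Centre of the orange ball (18 mm diameter) at the end of toggle 1, 55 mm from its hinge. Rod 10 mm thick.
- switch2_tip (a point): Centre of the orange ball (18 mm diameter) at the end of toggle 2, 55 mm from its hinge. Rod 10 mm thick.
- switch3_tip (a point): Centre of the orange ball (18 mm diameter) at the end of toggle 3, 55 mm from its hinge. Rod 10 mm thick.
- main_switch (a joint): Red handle of the main isolator (fixed grey box 110 x 100 x 60 mm, yellow top). 1.5 rad = on, 0 rad = off; it turns about the vertical, clockwise seen from above as the value grows. Sprung over centre at 0.75 rad: snaps to the nearer end. About 0.1 N m starts it. With the handle off its bar lies along the box's 110 mm side; on, across it.
- main_grip (a point): Centre of the isolator's red bar handle, on the turning axis, 89 mm above the bench: bar 72 mm long (this point's x axis, turning with the handle) x 16 mm wide x 36 mm high; below it a disc of 52 mm diameter whose top is 18 mm under this point.
- wrench: Bystander: steel wrench 170 mm long lying between the dock and the packs; leave alone.
- lube: Bystander: black bottle 60 mm diameter, 150 mm tall, to the back left of the dock; leave alone.
- grease: Bystander: white jar 72 mm diameter, 70 mm tall, left of the robot; leave alone.
- chainring: Bystander: brass-coloured chainring 104 mm diameter, flat on the bench, back left; leave alone.
- hub: Bystander: red wheel hub 56 mm diameter, 90 mm tall, standing to the back left of the dock; leave alone.
- crank: Bystander: dark crank arm about 195 mm long, on the bench in front of the isolator; leave alone.
Mind the look-alikes: they are no part of the job. Leave any turquoise look-alike of the part that bears pack_a_center alone. What is shaped like the part that bears pack_b_center but pink is not meant.

How it is judged (in metres and radians):
On the way, in this order (a step that is already met when the one before it is completed fails the run):
1. the main isolator is turned off (value of joint main_switch below 0.15 rad), for 0.2 s.
2. every pack lies seated in a bay, with the isolator off (value of joint main_switch below 0.15 rad and ((horizontal distance between pack_a_center and bay1 below 0.01 m and z of pack_a_center in the frame of bay1 below 0.043 m and angle between pack_a_center's own z axis and vertical below 0.1 rad) or (horizontal distance between pack_a_center and bay2 below 0.01 m and z of pack_a_center in the frame of bay2 below 0.043 m and angle between pack_a_center's own z axis and vertical below 0.1 rad) or (horizontal distance between pack_a_center and bay3 below 0.01 m and z of pack_a_center in the frame of bay3 below 0.043 m and angle between pack_a_center's own z axis and vertical below 0.1 rad)) and ((horizontal distance between pack_b_center and bay1 below 0.01 m and z of pack_b_center in the frame of bay1 below 0.043 m and angle between pack_b_center's own z axis and vertical below 0.1 rad) or (horizontal distance between pack_b_center and bay2 below 0.01 m and z of pack_b_center in the frame of bay2 below 0.043 m and angle between pack_b_center's own z axis and vertical below 0.1 rad) or (horizontal distance between pack_b_center and bay3 below 0.01 m and z of pack_b_center in the frame of bay3 below 0.043 m and angle between pack_b_center's own z axis and vertical below 0.1 rad)) and ((horizontal distance between pack_c_center and bay1 below 0.01 m and z of pack_c_center in the frame of bay1 below 0.043 m and angle between pack_c_center's own z axis and vertical below 0.1 rad) or (horizontal distance between pack_c_center and bay2 below 0.01 m and z of pack_c_center in the frame of bay2 below 0.043 m and angle between pack_c_center's own z axis and vertical below 0.1 rad) or (horizontal distance between pack_c_center and bay3 below 0.01 m and z of pack_c_center in the frame of bay3 below 0.043 m and angle between pack_c_center's own z axis and vertical below 0.1 rad))), for 0.2 s.
3. the contact bar is home over the packs, the cam lever not yet thrown (all of step 2 and value of joint contact_bar above 0.04 m and value of joint cam below 0.3 rad), for 0.2 s.
4. the cam lever is locked with the bar home (all of step 2 and value of joint contact_bar above 0.04 m and value of joint cam above 1.4 rad), for 0.2 s.
5. the switches of the loaded bays are on, of an empty bay off, the isolator still off (all of step 4 and ((horizontal distance between any of pack_a_center, pack_b_center, pack_c_center and bay1 below 0.03 m and value of joint switch1 above 1.05 rad) or (horizontal distance between each of pack_a_center, pack_b_center, pack_c_center and bay1 above 0.03 m and value of joint switch1 below 0.15 rad)) and ((horizontal distance between any of pack_a_center, pack_b_center, pack_c_center and bay2 below 0.03 m and value of joint switch2 above 1.05 rad) or (horizontal distance between each of pack_a_center, pack_b_center, pack_c_center and bay2 above 0.03 m and value of joint switch2 below 0.15 rad)) and ((horizontal distance between any of pack_a_center, pack_b_center, pack_c_center and bay3 below 0.03 m and value of joint switch3 above 1.05 rad) or (horizontal distance between each of pack_a_center, pack_b_center, pack_c_center and bay3 above 0.03 m and value of joint switch3 below 0.15 rad))), for 0.2 s.
6. the main isolator is back on (value of joint main_switch above 1.35 rad and ((horizontal distance between any of pack_a_center, pack_b_center, pack_c_center and bay1 below 0.03 m and value of joint switch1 above 1.05 rad) or (horizontal distance between each of pack_a_center, pack_b_center, pack_c_center and bay1 above 0.03 m and value of joint switch1 below 0.15 rad)) and ((horizontal distance between any of pack_a_center, pack_b_center, pack_c_center and bay2 below 0.03 m and value of joint switch2 above 1.05 rad) or (horizontal distance between each of pack_a_center, pack_b_center, pack_c_center and bay2 above 0.03 m and value of joint switch2 below 0.15 rad)) and ((horizontal distance between any of pack_a_center, pack_b_center, pack_c_center and bay3 below 0.03 m and value of joint switch3 above 1.05 rad) or (horizontal distance between each of pack_a_center, pack_b_center, pack_c_center and bay3 above 0.03 m and value of joint switch3 below 0.15 rad))), for 0.2 s.
At the end, for the whole second after the job is handed in: Every pack sits flat on the floor of a bay, within 10 mm of its centre; contact bar within 6 mm of home; cam lever beyond 1.4 rad; each loaded bay's switch on (over 1.05 rad), an empty bay's off (under 0.15 rad); main isolator on (over 1.35 rad) (all of step 6 and ((horizontal distance between pack_a_center and bay1 below 0.01 m and z of pack_a_center in the frame of bay1 below 0.043 m and angle between pack_a_center's own z axis and vertical below 0.1 rad) or (horizontal distance between pack_a_center and bay2 below 0.01 m and z of pack_a_center in the frame of bay2 below 0.043 m and angle between pack_a_center's own z axis and vertical below 0.1 rad) or (horizontal distance between pack_a_center and bay3 below 0.01 m and z of pack_a_center in the frame of bay3 below 0.043 m and angle between pack_a_center's own z axis and vertical below 0.1 rad)) and ((horizontal distance between pack_b_center and bay1 below 0.01 m and z of pack_b_center in the frame of bay1 below 0.043 m and angle between pack_b_center's own z axis and vertical below 0.1 rad) or (horizontal distance between pack_b_center and bay2 below 0.01 m and z of pack_b_center in the frame of bay2 below 0.043 m and angle between pack_b_center's own z axis and vertical below 0.1 rad) or (horizontal distance between pack_b_center and bay3 below 0.01 m and z of pack_b_center in the frame of bay3 below 0.043 m and angle between pack_b_center's own z axis and vertical below 0.1 rad)) and ((horizontal distance between pack_c_center and bay1 below 0.01 m and z of pack_c_center in the frame of bay1 below 0.043 m and angle between pack_c_center's own z axis and vertical below 0.1 rad) or (horizontal distance between pack_c_center and bay2 below 0.01 m and z of pack_c_center in the frame of bay2 below 0.043 m and angle between pack_c_center's own z axis and vertical below 0.1 rad) or (horizontal distance between pack_c_center and bay3 below 0.01 m and z of pack_c_center in the frame of bay3 below 0.043 m and angle between pack_c_center's own z axis and vertical below 0.1 rad)) and value of joint contact_bar above 0.04 m and value of joint cam above 1.4 rad); the robot touches nothing.
It fails at once if a bystander is pushed more than 40 mm from its place (distance of any of wrench, lube, grease, chainring, hub, crank from where it was at the start of the episode above 0.04 m).
Of pack_a, pack_b, pack_c only 2 to 3 are there at a start; the rules pass over those that are not, and their reading is None.
At some moment in a run one of pack_a, pack_b, pack_c may be knocked a few centimetres aside while the robot is not near it.
Once in a run the grip may slacken for a moment while it holds something.
It also fails if it takes over 208 s, if anything falls off the work surface, if the arm or the gripper's body presses on something with over 40 N, if the wrist force passes 120 N, or if a joint passes its speed limit or range.

## Working session

There is one attempt and no reset: what is moved stays moved. The work goes in short steps, each a Python script; the robot and the scene stay as the last script left them, time stands still between calls to the robot, and variables do not carry over. Pictures are saved under pics/ and viewed, about 12 in all and at most 16, crops included, and the job is handed in when it is done.

```bash
ls; mkdir -p pics
cat > h.py <<'E'
import numpy as np, cv2
from rig import *
def f_of(p): return 210/np.tan(np.radians(p["vertical_fov"])/2)
def K(p): f=f_of(p); return np.array([[f,0,p["cx"]],[0,f,p["cy"]],[0,0,1.]])
def world(p,rc,z=None,depth=None):
    """pixel(s) (row,col) -> world; via plane z=.. or z_map"""
    rc=np.atleast_2d(np.asarray(rc,float)); f=f_of(p)
    d=np.c_[(rc[:,1]-p["cx"])/f,(rc[:,0]-p["cy"])/f]
    u=d.copy()
    for _ in range(20): u=d/(1+p["k1"]*(u**2).sum(1,keepdims=True))
    R=np.array(p["R"]);t=np.array(p["t"])
    ray=np.c_[u,np.ones(len(u))]
    if z is None:
        zz=depth if depth is not None else p["z_map"][rc[:,0].round().astype(int),rc[:,1].round().astype(int)]
        X=(ray*np.reshape(zz,(-1,1))-t)@R
        return X
    rw=ray@R; c=-R.T@t
    return c+rw*((z-c[2])/rw[:,2])[:,None]
def cloud(p):
    rr,cc=np.mgrid[0:420,0:560]
    X=world(p,np.c_[rr.ravel(),cc.ravel()]).reshape(420,560,3)
    X[p["z_map"]==0]=np.nan
    return X
def pix(p,X):
    X=np.atleast_2d(X); c=X@np.array(p["R"]).T+p["t"]; u=c[:,:2]/c[:,2:]
    u=u*(1+p["k1"]*(u**2).sum(1,keepdims=True)); f=f_of(p)
    return np.c_[u[:,1]*f+p["cy"],u[:,0]*f+p["cx"]]
def save(p,name): cv2.imwrite("pics/"+name,cv2.cvtColor(p["color"],cv2.COLOR_RGB2BGR))
E
python3 - <<'E'
from h import *
import pickle
print(grasp_offset, {k:v for k,v in observe().items() if k in("t","eef_rot","finger_gap","eef_pos")})
for n in("top","side"):
    p=snapshot(n); save(p,n+"0.png"); pickle.dump(p,open(n+"0.pkl","wb"))
    c=-np.array(p["R"]).T@p["t"]; print(n,c,p["vertical_fov"],p["k1"])
    for th in ["pack_a_center","bay1","bay2","bay3","main_grip","bar_grip","cam_tip","switch1_tip","switch2_tip","switch3_tip"]:
        for m in mark_of(th,p)[:5]:
            if m["score"]>.2: print(th,round(m["score"],2),np.round(m["centre"]),np.round(world(p,m["centre"])[0]))
E
```

```text
pics
-18.700000000000003 {'t': 0.0, 'eef_pos': array([ 210.50531621, -587.92224923,  191.57523487]), 'eef_rot': array([-3.14022919e+00,  8.79505759e-06,  3.43838677e-01]), 'finger_gap': 91.98884273182139}
top [ 345.76761723    6.93540714 1766.27374192] 42.7238101681758 -0.08080814184293872
pack_a_center 0.98 [258. 160.] [309. 425.  75.]
pack_a_center 0.92 [191. 163.] [520. 415.  65.]
bay1 0.82 [158. 283.] [623.  30.  16.]
bay1 0.79 [168. 308.] [589. -51.  20.]
bay1 0.56 [163. 335.] [ 602. -140.   15.]
bay1 0.27 [214. 203.] [441. 286.  76.]
bay2 0.82 [158. 283.] [623.  30.  16.]
bay2 0.79 [168. 308.] [589. -51.  20.]
bay2 0.56 [163. 335.] [ 602. -140.   15.]
bay2 0.27 [214. 203.] [441. 286.  76.]
bay3 0.82 [158. 283.] [623.  30.  16.]
bay3 0.79 [168. 308.] [589. -51.  20.]
bay3 0.56 [163. 335.] [ 602. -140.   15.]
bay3 0.27 [214. 203.] [441. 286.  76.]
main_grip 0.77 [182. 411.] [ 524. -367.  107.]
bar_grip 0.59 [134. 312.] [682. -64. 110.]
cam_tip 0.45 [136. 368.] [ 694. -252.    6.]
switch1_tip 0.68 [164. 334.] [ 598. -135.   15.]
switch1_tip 0.48 [183. 284.] [533.  27.  93.]
switch
[... 274 characters left out ...]
20.] [600.  36.  15.]
bay1 0.48 [314. 301.] [297. 243.  18.]
bay2 0.86 [202. 249.] [ 587. -121.   15.]
bay2 0.79 [215. 237.] [591. -48.  15.]
bay2 0.58 [231. 220.] [600.  36.  15.]
bay2 0.48 [314. 301.] [297. 243.  18.]
bay3 0.86 [202. 249.] [ 587. -121.   15.]
bay3 0.79 [215. 237.] [591. -48.  15.]
bay3 0.58 [231. 220.] [600.  36.  15.]
bay3 0.48 [314. 301.] [297. 243.  18.]
main_grip 0.72 [148. 298.] [ 515. -334.  102.]
bar_grip 0.82 [183. 208.] [677. -49. 100.]
cam_tip 0.52 [147. 236.] [ 778. -440.   -2.]
switch1_tip 0.64 [215. 244.] [523.  46.  97.]
switch2_tip 0.68 [202. 263.] [507. -39.  88.]
switch3_tip 0.43 [182. 275.] [ 565. -269.    1.]
switch3_tip 0.37 [183. 204.] [686. -45. 101.]
```

Run:
```python
import cv2
a=cv2.imread("pics/top0.png");cv2.imwrite("pics/top0b.png",cv2.resize(a[90:330,100:480],(800,505),interpolation=cv2.INTER_CUBIC))
b=cv2.imread("pics/side0.png");cv2.imwrite("pics/side0b.png",cv2.resize(b,(800,600),interpolation=cv2.INTER_CUBIC))
```

```text
(no output)
```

View pics/top0b.png

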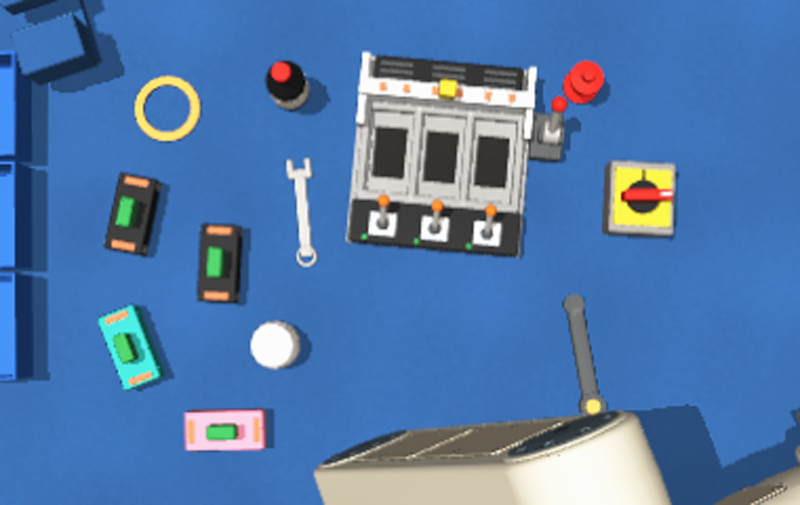

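View pics/side0b.png

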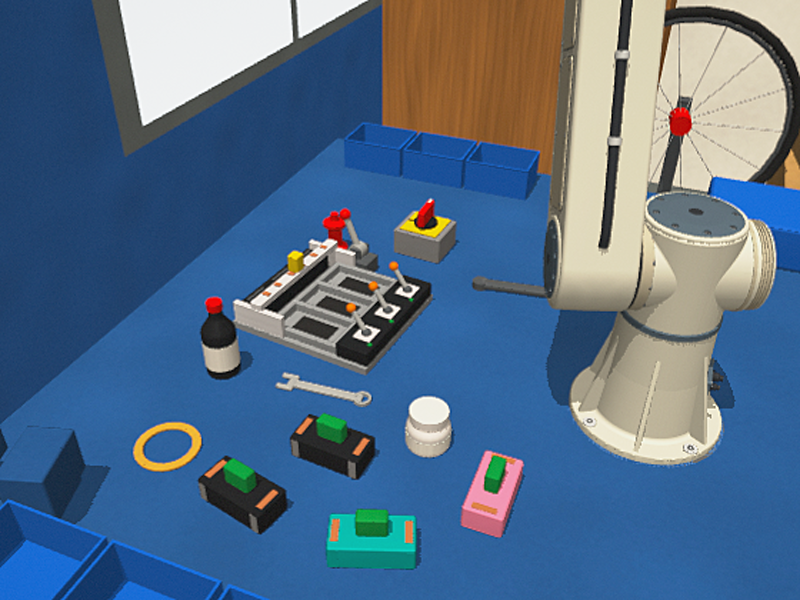

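Two black packs (top crop pixels (128,212) and (218,262)); turquoise and pink ones are look-alikes. Isolator handle is across its box, i.e. on. Next I measure the poses from the point cloud.

```bash
cat > meas.py <<'E'
from h import *
from scipy.optimize import minimize
def model(x,y):
    z=np.full(x.shape,np.nan)
    b=np.abs((y+120)%80-40)  # 0 at bay centres
    inx=(x>-64)&(x<64)
    yy=np.abs(y-80*np.round(y/80))
    z[(np.abs(x)<78)&(np.abs(y)<112)]=32
    z[inx&(yy<34)]=14
    z[(x>-145)&(x<-79)]=45
    z[(x>92)&(x<145)]=50
    z[(np.abs(y)>116)]=np.nan
    return z
def fit_dock(X,g=(602,-50,-.07)):
    P=X.reshape(-1,3); P=P[np.isfinite(P[:,2])&(np.hypot(P[:,0]-g[0],P[:,1]-g[1])<190)]
    def loc(q):
        c,s=np.cos(q[2]),np.sin(q[2]); d=P[:,:2]-q[:2]
        return d[:,0]*c+d[:,1]*s,-d[:,0]*s+d[:,1]*c
    def cost(q):
        x,y=loc((q[0],q[1],q[2]/1000)); z=model(x,y); m=np.isfinite(z)
        return np.minimum(np.abs(P[m,2]-z[m]),15).sum()/len(P)+ (300-m.sum()/10)*0 - 8*m.sum()/len(P)
    best=None
    for dx in(-15,0,15):
        for dy in(-15,0,15):
            for da in (-60,0,60):
                r=minimize(cost,(g[0]+dx,g[1]+dy,g[2]*1000+da),method="Nelder-Mead",options=dict(initial_simplex=None,xatol=.05,fatol=1e-4))
                if best is None or r.fun<best.fun: best=r
    q=best.x; return np.array([q[0],q[1],q[2]/1000]),best.fun
def hsv(p): return cv2.cvtColor(p["color"],cv2.COLOR_RGB2HSV)
def rect(P):
    (cx,cy),(w,h),a=cv2.minAreaRect(P.astype(np.float32)[:,:2]); a=np.radians(a)
    if w<h: w,h,a=h,w,a+np.pi/2
    return np.array([cx,cy]),(w,h),(a+np.pi/2)%np.pi-np.pi/2
def green_grips(p,X):
    H=hsv(p); m=((H[...,0]>50)&(H[...,0]<75)&(H[...,1]>120)&(H[...,2]>60)&(X[...,2]>60)).astype(np.uint8)
    n,l,st,c=cv2.connectedComponentsWithStats(m)
    out=[]
    for i in range(1,n):
        if st[i,4]<15: continue
        # body: top face neighbours
        rc=np.argwhere(l==i); g=world(p,rc,z=76).mean(0)
        near=(np.hypot(X[...,0]-g[0],X[...,1]-g[1])<75)&(X[...,2]>34)&(X[...,2]<60)
        col=np.median(p["color"][near],0) if near.any() else None
        hh=np.median(H[near],0)
        r=rect(X[near])
        out.append(dict(grip=g,n=st[i,4],hsv=hh,col=col,rect=r,zg=np.nanmedian(X[l==i][:,2]),zb=np.median(X[near][:,2])))
    return out
E
python3 - <<'E'
from meas import *
import pickle
np.set_printoptions(precision=2,suppress=True)
for n in("top","side"):
    p=pickle.load(open(n+"0.pkl","rb")); X=cloud(p)
    print(n,fit_dock(X))
    for g in green_grips(p,X): print(g)
    H=hsv(p)
    red=((H[...,0]<8)|(H[...,0]>172))&(H[...,1]>150)
    iso=np.hypot(X[...,0]-524,X[...,1]+355)<90
    m=red&iso&(X[...,2]>85); 
    print("bar",m.sum(),X[m].mean(0),np.median(X[m][:,2]),rect(X[m]))
    rc=np.argwhere(red&iso&(X[...,2]>100)); print("bar top plane",rect(world(p,rc,z=107)))
    yel=iso&(H[...,0]>22)&(H[...,0]<35)&(H[...,1]>120); print("yel",np.median(X[yel][:,2]),rect(world(p,np.argwhere(yel),z=60)))
    m=iso&(X[...,2]>50)&(X[...,2]<75); print("box",rect(X[m]))
    m=(H[...,0]>22)&(H[...,0]<33)&(H[...,1]>120)&(np.hypot(X[...,0]-680,X[...,1]+50)<50)
    print("bargrip",m.sum(),np.nanmax(X[m][:,2]),X[m].mean(0),X[m&(X[...,2]>100)].mean(0))
E
```

```text
top (array([601.5 , -53.2 ,  -0.12]), np.float64(-1.7538119039421045))Traceback (most recent call last):
  File "<stdin>", line 7, in <module>
  File "meas.py", line 45, in green_grips
    r=rect(X[near])
  File "meas.py", line 31, in rect
    (cx,cy),(w,h),a=cv2.minAreaRect(P.astype(np.float32)[:,:2]); a=np.radians(a)
                    ~~~~~~~~~~~~~~~^^^^^^^^^^^^^^^^^^^^^^^^^^^^
cv2.error: OpenCV(4.12.0) /io/opencv/modules/imgproc/src/convhull.cpp:143: error: (-215:Assertion failed) total >= 0 && (depth == CV_32F || depth == CV_32S) in function 'convexHull'
```

```bash
sed -i 's/cv2.minAreaRect(P.astype(np.float32)\[:,:2\])/cv2.minAreaRect(np.ascontiguousarray(P[:,:2],np.float32))/' meas.py
sed -i 's/        if st\[i,4\]<15: continue/        if st[i,4]<15: continue/; s/        col=np.median/        if near.sum()<30: continue\n        col=np.median/' meas.py
cat > m1.py <<'E'
from meas import *
import pickle
np.set_printoptions(precision=3,suppress=True)
for n in("top","side"):
    p=pickle.load(open(n+"0.pkl","rb")); X=cloud(p)
    print(n,fit_dock(X))
    for g in green_grips(p,X): print(g)
    H=hsv(p)
    red=((H[...,0]<8)|(H[...,0]>172))&(H[...,1]>150)
    iso=np.hypot(X[...,0]-524,X[...,1]+355)<90
    m=red&iso&(X[...,2]>85); 
    print("bar",m.sum(),X[m].mean(0),np.median(X[m][:,2]),rect(X[m]))
    rc=np.argwhere(red&iso&(X[...,2]>100)); print("bar top plane",rect(world(p,rc,z=107)))
    yel=iso&(H[...,0]>22)&(H[...,0]<35)&(H[...,1]>120); print("yel",np.median(X[yel][:,2]),rect(world(p,np.argwhere(yel),z=60)))
    m=iso&(X[...,2]>50)&(X[...,2]<75); print("box",rect(X[m]))
    m=(H[...,0]>22)&(H[...,0]<33)&(H[...,1]>120)&(np.hypot(X[...,0]-680,X[...,1]+50)<50)
    print("bargrip",m.sum(),np.nanmax(X[m][:,2]),X[m].mean(0),X[m&(X[...,2]>100)].mean(0))
E
python3 m1.py
```

```text
top (array([601.498, -53.198,  -0.116]), np.float64(-1.7538119039421045))
{'grip': array([520.709, 424.32 ,  76.   ]), 'n': np.int32(107), 'hsv': array([14. ,  8.5, 65. ]), 'col': array([64., 64., 63.]), 'rect': (array([522.719, 425.665]), (117.82960510253906, 62.6068000793457), np.float64(-0.23212871062041351)), 'zg': np.float64(74.8651493583839), 'zb': np.float64(42.88463817469251)}
{'grip': array([443.895, 292.086,  76.   ]), 'n': np.int32(100), 'hsv': array([13.,  8., 67.]), 'col': array([66., 65., 65.]), 'rect': (array([444.927, 293.568]), (120.00871276855469, 62.643531799316406), np.float64(-0.09944429931632204)), 'zg': np.float64(75.90914427687709), 'zb': np.float64(43.27899209531982)}
{'grip': array([316.393, 429.005,  76.   ]), 'n': np.int32(100), 'hsv': array([ 88., 174., 238.]), 'col': array([ 76., 231., 222.]), 'rect': (array([317.349, 431.41 ]), (120.06871795654297, 62.78915786743164), np.float64(0.3489209078565383)), 'zg': np.float64(75.3344964843979), 'zb': np.float64(43.136309735233965)}
{'grip': array([187.811, 285.612,  76.   ]), 'n': np.int32(88), 'hsv': array([163
[... 2048 characters left out ...]
634766), np.float64(0.3679293200055198)), 'zg': np.float64(73.08448737971696), 'zb': np.float64(40.54931358724064)}
bar 97 [ 517.861 -340.455   98.841] 101.28595755627606 (array([ 520.228, -351.038]), (73.61881256103516, 17.474756240844727), np.float64(1.564381970151386))
bar top plane (array([ 516.853, -343.417]), (73.59252166748047, 16.57799530029297), np.float64(1.5648139348801973))
yel 59.90663549019092 (array([ 521.336, -353.5  ]), (87.41725158691406, 85.4643783569336), np.float64(1.495177998170969))
box (array([ 518.734, -353.865]), (110.83668518066406, 110.5579605102539), np.float64(1.4706771824583487))
bargrip 132 111.95246414053982 [683.816 -54.23   96.369] [683.993 -57.13  106.01 ]
```

```bash
cat > act.py <<'E'
from meas import *
np.set_printoptions(precision=3,suppress=True)
D=np.array([600.0,-53.6,-0.112])           # dock x,y,yaw
def dk(x,y,z):
    c,s=np.cos(D[2]),np.sin(D[2]); return [D[0]+c*x-s*y,D[1]+s*x+c*y,z]
def down(psi): return [np.pi,0,psi]
def st(tag=""):
    o=observe(); print(tag,"t%.1f"%o["t"],o["eef_pos"].round(1),"yaw%.3f"%o["eef_rot"][2],"gap%.1f"%o["finger_gap"],"F",np.round(o["contact_force"],1)); return o
E
python3 - <<'E'
from act import *
c=[522,-354]
grip(40,10)
movep([*c,150],down(1.555)); st("above")
hit=servo_line([*c,79],vel=80,contact_N=8); print(hit); st("down")
if not hit:
    grip(22,10); st("closed")
    for k in range(1,7):
        servo_line([*c,79],rot=down(1.555+k*0.27),vel=40); 
    st("turned")
    grip(45); servo_line([*c,170],vel=150); st("up")
E
```

```text
above t3.4 [ 521.5 -354.9  150.2] yaw1.553 gap40.3 F [-0.1 -0.3  0.5]
False
down t4.5 [ 522.4 -354.2   79.5] yaw1.555 gap40.1 F [0.1 0.5 0.6]
closed t4.9 [ 522.  -354.    79.1] yaw1.555 gap22.1 F [0.8 0.3 0. ]
turned t7.4 [ 521.1 -354.2   78.7] yaw-3.112 gap21.9 F [-3.  -4.2  1.4]
up t8.7 [ 521.5 -353.7  169.3] yaw-3.108 gap44.9 F [ 0.4  0.1 -1. ]
```

Run:
```python
from act import *
movep([420,-150,300],down(1.555))
p=snapshot("top"); X=cloud(p)
cv2.imwrite("pics/top1.png",cv2.resize(cv2.cvtColor(p["color"],cv2.COLOR_RGB2BGR),(800,600)))
for g in green_grips(p,X): print(g["grip"],g["rect"],g["col"])
s=snapshot("side"); Xs=cloud(s)
cv2.imwrite("pics/side1.png",cv2.resize(cv2.cvtColor(s["color"],cv2.COLOR_RGB2BGR),(800,600)))
for g in green_grips(s,Xs): print(g["grip"],g["rect"],g["col"])
for q,Q in((p,X),(s,Xs)):
    H=hsv(q);m=((H[...,0]<8)|(H[...,0]>172))&(H[...,1]>150)&(np.hypot(Q[...,0]-522,Q[...,1]+354)<90)&(Q[...,2]>85)
    print(m.sum(), rect(Q[m]) if m.sum()>5 else 0)
```

```text
[488.106 412.938  76.   ] (array([488.865, 414.182]), (116.52583312988281, 63.551185607910156), np.float64(-0.23342766744209875)) [61. 60. 59.]
[443.998 292.402  76.   ] (array([444.213, 293.377]), (119.84097290039062, 61.39686584472656), np.float64(-0.0694509801715224)) [62. 61. 61.]
[316.513 429.409  76.   ] (array([317.545, 431.466]), (120.35526275634766, 63.5476188659668), np.float64(0.36318320075834865)) [ 71.  224.5 213. ]
[187.776 285.613  76.   ] (array([187.442, 288.052]), (118.07554626464844, 61.33238220214844), np.float64(-1.564460762789098)) [248. 196. 223.]
[433.96  305.214  76.   ] (array([437.821, 296.716]), (119.61038970947266, 63.40675354003906), np.float64(-0.07009559831337597)) [44. 45. 45.]
[181.631 300.652  76.   ] (array([183.032, 291.904]), (123.04744720458984, 60.51360321044922), np.float64(1.5681676536409341)) [245. 162. 194.]
[479.609 426.68   76.   ] (array([484.122, 419.568]), (121.28551483154297, 62.531951904296875), np.float64(-0.2222128297756667)) [44. 44. 45.]
[309.771 442.884  76.   ] (array([312.072, 437.014]), (119.41455078125, 60.38953399658203), np.float64(0.3490629209216669)) [ 10. 206. 189.]
105 (array([ 523.798, -357.276]), (68.21926879882812, 16.829797744750977), np.float64(-0.05397162265154609))
148 (array([ 519.142, -349.94 ]), (71.81675720214844, 22.501972198486328), np.float64(-0.07382389068143258))
```

View pics/top1.png

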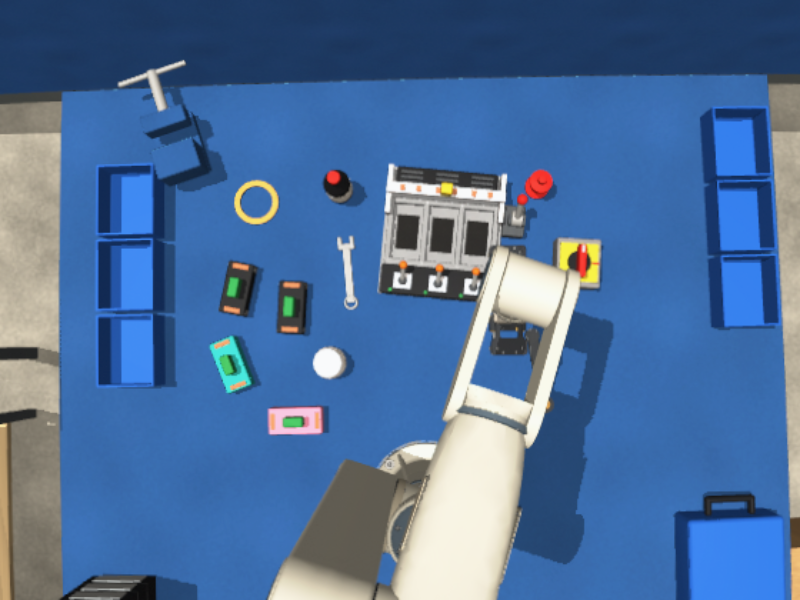

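Handle is now along the box (off). Pack A was knocked about 34 mm; only two black packs exist. I'll pick B for bay 3 first.

```bash
cat >> act.py <<'E'
def pick(x,y,yaw):
    psi=yaw+np.pi
    grip(50,40); movep([x,y,150],down(psi)); 
    if servo_line([x,y,47],vel=90,contact_N=10): st("HIT"); return False
    st("at"); grip(10,40); o=st("gripped")
    servo_line([x,y,120],vel=100); pause(.2); o=st("lifted"); servo_line([x,y,200],vel=150)
    return o["finger_gap"]>15
def carry(bx,by):
    t=dk(bx,by,200); movep(t,down(D[2]+np.pi)); return st("over bay")["finger_gap"]>15
def lower(bx,by):
    servo_line(dk(bx,by,100),vel=100); st("low")
    h=servo_line(dk(bx,by,58),vel=25,contact_N=6); o=st("contact %s"%h); return o
E
python3 - <<'E'
from act import *
print(pick(441,295,-0.085)); print(carry(0,-80))
p=snapshot("top"); s=snapshot("side")
for q in(p,s):
    X=cloud(q); H=hsv(q)
    t=dk(0,-80,0)
    m=(np.hypot(X[...,0]-t[0],X[...,1]-t[1])<85)&(X[...,2]>150)&(X[...,2]<215)&(H[...,2]<90)
    print(m.sum(), X[m].mean(0), rect(X[m&(X[...,2]>188)]) if m.any() else 0)
cv2.imwrite("pics/side2.png",cv2.resize(cv2.cvtColor(s["color"],cv2.COLOR_RGB2BGR)[100:300,150:420],(800,592)))
E
```

```text
at t13.8 [441.4 295.3  47.5] yaw3.057 gap49.9 F [ 0.2 -0.9 -0. ]
gripped t14.3 [440.9 294.8  47.1] yaw3.056 gap21.2 F [-1.1 -1.8  3.2]
lifted t15.4 [440.6 294.7 119.3] yaw3.057 gap21.0 F [ 0.4  0.1 -5.1]
True
over bay t17.7 [ 591.1 -132.   199.9] yaw3.030 gap21.0 F [-0.1  0.3 -4.7]
True
275 [ 556.852 -129.184  194.252] (array([ 560.425, -129.322]), (60.11461639404297, 53.14407730102539), np.float64(1.4460517308067131))
763 [ 578.772 -111.304  180.492] (array([ 586.392, -128.71 ]), (123.40984344482422, 65.66434478759766), np.float64(-0.09751297489379596))
```

View pics/side2.png

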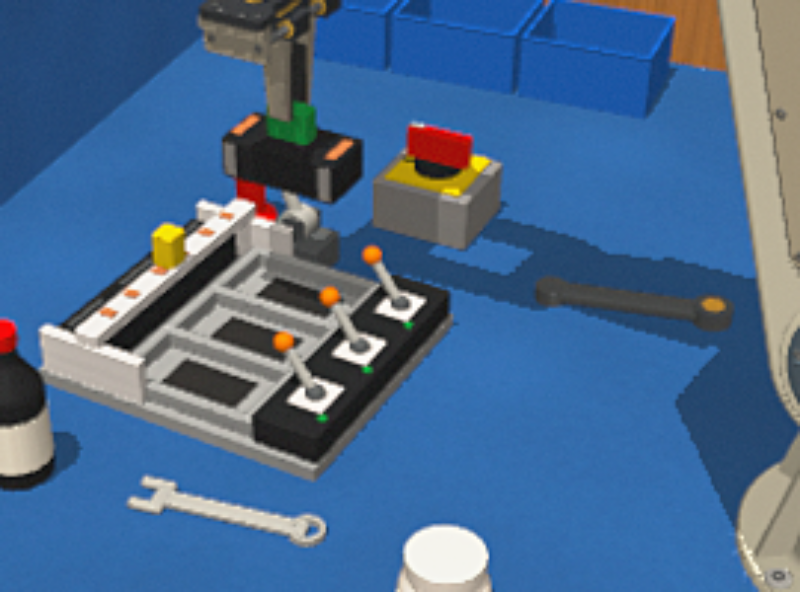

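Run:
```python
from act import *
o=lower(0,-80)
```

```text
low t19.0 [ 591.7 -133.3  100.7] yaw3.030 gap20.8 F [-1.   0.2 -5. ]
contact True t20.4 [ 591.  -133.5   61. ] yaw3.030 gap21.2 F [-0.6 -1.6  4.4]
```

Contact exactly at floor height (61 mm). Release, then pick A after a fresh look.

Run:
```python
from act import *
grip(40,40); servo_line(dk(0,-80,200),vel=150); st("released")
p=snapshot("top"); s=snapshot("side"); c=[]
for q in(p,s):
    for g in green_grips(q,cloud(q)):
        print(g["grip"],g["rect"],g["zb"],g["col"])
        r=g["rect"]
        if g["hsv"][2]<100 and np.hypot(*(r[0]-[486.5,417]))<60: c.append([*r[0],r[2]])
print(c)
a=np.mean(c,0)
if len(c)==2 and np.hypot(*(np.array(c[0])-c[1])[:2])<12:
    print(a,pick(*a)); print(carry(0,80)); lower(0,80)
```

```text
released t21.9 [ 590.4 -132.9  199. ] yaw3.030 gap40.1 F [-0.6 -1.1 -0.9]
[ 587.977 -134.956   76.   ] (array([ 572.676, -155.477]), (98.21282958984375, 66.96283721923828), np.float64(1.373314942482251)) 54.99820226552786 [51. 55. 49.]
[488.264 413.138  76.   ] (array([488.922, 413.58 ]), (116.94132995605469, 63.391151428222656), np.float64(-0.235840624547766)) 42.884663475019494 [60. 60. 59.]
[316.371 429.457  76.   ] (array([317.656, 431.451]), (120.77922821044922, 63.0754280090332), np.float64(0.3590513396166044)) 42.70279100471851 [ 71.  223.5 212. ]
[187.668 285.835  76.   ] (array([188.125, 291.716]), (111.21536254882812, 60.501495361328125), np.float64(-1.5618698539876013)) 42.11921120081301 [248. 196. 223.]
[ 585.824 -127.498   76.   ] (array([ 584.808, -139.469]), (121.806884765625, 111.72745513916016), np.float64(-0.20265191156903484)) 52.02974050590092 [39. 42. 42.]
[181.472 300.898  76.   ] (array([183.016, 291.765]), (122.24405670166016, 60.54185104370117), np.float64(1.5702044392426266)) 40.02306540171455 [245. 162. 194.]
[479.698 426.416  76.   ] (array([484.955, 420.5
[... 223 characters left out ...]
644543648996185)) 40.52179442450958 [ 10. 205. 188.]
[[np.float64(488.92218017578125), np.float64(413.5802001953125), np.float64(-0.235840624547766)], [np.float64(484.95526123046875), np.float64(420.5971374511719), np.float64(-0.2029005176567935)]]
at t25.7 [487.3 417.4  47.7] yaw2.922 gap49.7 F [ 0.3  0.1 -0.3]
gripped t26.2 [486.9 416.8  47.1] yaw2.922 gap21.3 F [ 0.1 -1.9  2. ]
lifted t27.3 [486.6 416.8 119.2] yaw2.922 gap21.5 F [-0.3  0.4 -5.6]
[486.939 417.089  -0.219] True
over bay t29.5 [608.9  26.9 199.9] yaw3.030 gap21.4 F [ 0.2 -0.1 -5.4]
True
low t30.7 [609.6  25.9 100.7] yaw3.030 gap21.2 F [ 0.6 -0.4 -5.3]
contact True t32.1 [608.8  25.5  61. ] yaw3.030 gap21.2 F [-1.1 -1.7  5.2]
```

Run:
```python
from act import *
grip(40,40); servo_line(dk(0,80,200),vel=150); movep([430,-230,300],down(D[2]+np.pi)); st("released")
p=snapshot("top"); s=snapshot("side")
A=[cv2.cvtColor(q["color"],cv2.COLOR_RGB2BGR) for q in(p,s)]
a=cv2.resize(A[0][100:220,250:400],(400,320),interpolation=cv2.INTER_CUBIC)
b=cv2.resize(A[1][130:280,150:330],(400,333),interpolation=cv2.INTER_CUBIC)[:320]
cv2.imwrite("pics/dock3.png",np.hstack([a,b]))
for n,q in(("top",p),("side",s)):
    X=cloud(q);H=hsv(q)
    d=X[...,:2]-D[:2]; c,ss=np.cos(D[2]),np.sin(D[2]); x=d[...,0]*c+d[...,1]*ss; y=-d[...,0]*ss+d[...,1]*c
    yel=(H[...,0]>20)&(H[...,0]<33)&(H[...,1]>120)&(np.hypot(x-90,y)<40)
    print(n,"yellow",x[yel].min(),x[yel].max(),y[yel].min(),y[yel].max(),X[yel][:,2].min(),X[yel][:,2].max())
    w=(np.abs(y)>20)&(np.abs(y)<110)&(X[...,2]>66)&(X[...,2]<85)&(x>25)&(x<150); print("bar x",np.percentile(x[w],[2,50,98]))
    r=((H[...,0]<8)|(H[...,0]>172))&(H[...,1]>150)&(np.hypot(x-75,y+165)<50)
    for lo,hi in((95,150),(60,95)):
        m=r&(X[...,2]>lo)&(X[...,2]<hi); 
        if m.sum(): print("red",lo,m.sum(),np.median(x[m]),np.median(y[m]),np.median(X[m][:,2]), x[m].min(),y[m].max())
    o=(H[...,0]>5)&(H[...,0]<18)&(H[...,1]>150)&(x<-60)&(x>-160)&(np.abs(y)<110)&(X[...,2]>75)
    for k in(80,0,-80):
        m=o&(np.abs(y-k)<35); print("sw",k,m.sum(),np.median(x[m]),np.median(y[m]),np.median(X[m][:,2]))
    g=(H[...,0]>50)&(H[...,0]<75)&(H[...,1]>120)&(X[...,2]>80)&(np.abs(x)<60)
    for k in(80,-80):
        m=g&(np.abs(y-k)<35); print("grip",k,m.sum(),np.median(x[m]),np.median(y[m]),np.median(X[m][:,2]))
```

```text
released t34.9 [ 430.5 -229.5  299.5] yaw3.030 gap40.2 F [0.1 0.1 0.2]
top yellow 77.42893626571532 118.5986265418119 -12.424353055906654 10.931489318504369 46.333034363038244 122.24909548202216
bar x [ 77.267  89.371 102.26 ]
red 95 43 77.1119516534875 -164.31018011566383 131.431508344426 66.11620244790255 -154.08845017296284
red 60 1 112.39628237107448 -193.64196960246338 80.88085460105611 112.39628237107448 -193.64196960246338
sw 80 23 -83.89056027004845 79.6105221125887 98.725728757338
sw 0 18 -84.20544334144327 1.1819561422456584 100.28339281901796
sw -80 19 -84.83964443452669 -79.3593786393464 98.08418109389848
grip 80 90 -0.09031319196459764 79.21972965927154 90.6353073712097
grip -80 92 1.2835847255548125 -80.97347699295837 90.17794085411015
side yellow 72.0895599686992 100.38223074454773 -12.044822409681275 18.916825297152016 73.44928576407085 111.8006260215781
bar x [73.468 82.701 98.438]
red 95 44 72.1164989811723 -157.14764445315 125.95158801131856 60.93733130632812 -148.27611328991975
red 60 20 110.96889401273215 -191.5935797945382 66.21400715143523 103.6423262811565 -180.6855934296477
sw 80 29 -90.80525999470169 86.29493151748402 93.67960612165103
sw 0 29 -89.00401012167909 6.106168734458226 92.54869427986637
sw -80 18 -90.12399207190995 -71.1606982363775 93.41342457624854
grip 80 106 -5.386154908986839 87.02253010219337 86.90590309825542
grip -80 82 -5.146628609572825 -74.05248545498068 86.31039925080506
```

View pics/dock3.png

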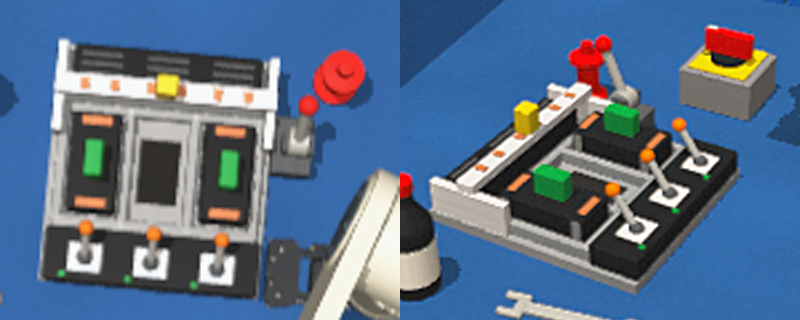

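Packs seated in bays 1 and 3, all toggles off, bar back. Push the bar home.

Run:
```python
from act import *
psi=D[2]+np.pi
grip(0,20); movep(dk(130,0,200),down(psi)); servo_line(dk(130,0,83),vel=100); st("behind")
print(servo_line(dk(95,0,83),vel=40,contact_N=15)); st()
print(servo_line(dk(55,0,83),vel=25,contact_N=12)); o=st("pushed")
d=o["eef_pos"][:2]-D[:2]; print("dock x",d@[np.cos(D[2]),np.sin(D[2])])
servo_line(dk(100,0,83),vel=80); servo_line(dk(100,0,200),vel=150)
movep([430,-230,300],down(psi))
p=snapshot("top"); s=snapshot("side")
for n,q in(("top",p),("side",s)):
    X=cloud(q)
    d=X[...,:2]-D[:2]; c,ss=np.cos(D[2]),np.sin(D[2]); x=d[...,0]*c+d[...,1]*ss; y=-d[...,0]*ss+d[...,1]*c
    w=(np.abs(y)>20)&(np.abs(y)<110)&(np.abs(np.abs(y)-80)>15)&(X[...,2]>66)&(X[...,2]<85)&(x>0)&(x<150); print("bar x",np.percentile(x[w],[2,50,98]))
a=cv2.resize(p["color"][100:220,250:400,::-1],(400,320),interpolation=cv2.INTER_CUBIC)
b=cv2.resize(s["color"][130:280,150:330,::-1],(400,333),interpolation=cv2.INTER_CUBIC)[:320]
cv2.imwrite("pics/dock4.png",np.hstack([a,b]))
```

```text
behind t38.3 [729.8 -68.2  83.9] yaw3.030 gap0.6 F [0.5 0.2 0.2]
False
 t39.4 [694.1 -64.2  83. ] yaw3.030 gap0.6 F [-0.2  0.3 -0.3]
True
pushed t40.3 [675.5 -62.   83.2] yaw3.030 gap0.5 F [ 2.4 -0.7  0.4]
dock x 75.98226707038988
bar x [43.05  54.22  66.901]
bar x [38.18  47.953 62.22 ]
```

View pics/dock4.png

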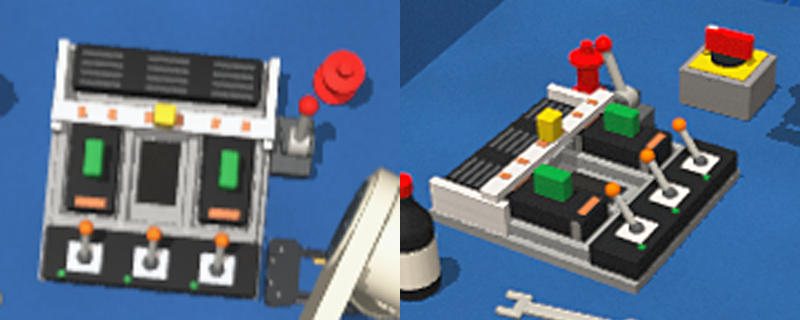

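Bar moved about 35 mm; push again with a higher threshold to tell whether it is at its stop.

```bash
cat > push.py <<'E'
from act import *
psi=D[2]+np.pi
movep(dk(95,0,200),down(psi)); servo_line(dk(95,0,83),vel=100); servo_line(dk(80,0,83),vel=40); st()
for x in np.arange(77,54,-2.):
    h=servo_line(dk(x,0,83),vel=15,contact_N=28); o=st("x%.0f %s"%(x,h))
    d=o["eef_pos"][:2]-D[:2]; print("dock x",d@[np.cos(D[2]),np.sin(D[2])])
    if h or np.hypot(*o["contact_force"][:2])>25: break
servo_line(dk(100,0,83),vel=80); servo_line(dk(100,0,200),vel=150); 
movep([430,-230,300],down(psi))
for n in("top","side"):
    q=snapshot(n);X=cloud(q)
    d=X[...,:2]-D[:2]; c,ss=np.cos(D[2]),np.sin(D[2]); x=d[...,0]*c+d[...,1]*ss; y=-d[...,0]*ss+d[...,1]*c
    w=(np.abs(y)>20)&(np.abs(y)<110)&(np.abs(np.abs(y)-80)>15)&(X[...,2]>66)&(X[...,2]<85)&(x>0)&(x<150); print("bar x",np.percentile(x[w],[2,50,98]))
E
python3 push.py
```

```text
t46.1 [679.4 -62.5  83.2] yaw3.030 gap0.3 F [-0.4 -0.6  0.2]
x77 False t46.4 [676.5 -62.2  83. ] yaw3.030 gap0.5 F [ 0.2  0.2 -0.6]
dock x 76.94664749445693
x75 False t46.7 [675.4 -62.   83.2] yaw3.030 gap0.7 F [ 4.8 -0.7 -1.8]
dock x 75.8405903242819
x73 False t47.0 [675.2 -62.   83.4] yaw3.030 gap0.4 F [10.7 -1.7 -5.5]
dock x 75.68605931809081
x71 False t47.3 [675.1 -62.   83.6] yaw3.030 gap0.6 F [ 17.5  -2.  -11.3]
dock x 75.58351313747221
x69 False t47.6 [674.9 -62.   83.7] yaw3.030 gap0.3 F [ 21.9  -3.  -15.1]
dock x 75.41010603128274
x67 False t47.9 [674.8 -62.   84. ] yaw3.030 gap0.0 F [ 28.5  -2.7 -19.2]
dock x 75.2965365008515
bar x [42.406 54.222 66.917]
bar x [38.336 48.489 63.743]
```

It's a hard stop with the bar's front edge at about x = 43–45 mm, i.e. overlapping the packs by 15 mm as specified: home. Now the cam.

Run:
```python
from act import *
psi=D[2]+np.pi
grip(0,20)
movep(dk(118,-165,200),down(psi)); servo_line(dk(118,-165,110),vel=80); st("behind cam")
print(servo_line(dk(25,-165,110),vel=60,contact_N=15)); st("pushed")
pause(.5); servo_line(dk(25,-165,200),vel=150); movep([430,-230,300],down(psi)); 
p=snapshot("top"); s=snapshot("side")
a=cv2.resize(p["color"][100:220,250:400,::-1],(400,320),interpolation=cv2.INTER_CUBIC)
b=cv2.resize(s["color"][130:280,150:330,::-1],(400,333),interpolation=cv2.INTER_CUBIC)[:320]
cv2.imwrite("pics/dock5.png",np.hstack([a,b]))
```

```text
behind cam t53.3 [ 699.3 -230.9  110.7] yaw3.030 gap0.7 F [-0.3  0.3  0.5]
True
pushed t54.1 [ 665.8 -227.2  112.8] yaw3.029 gap0.4 F [2.3 0.7 3.7]
```

View pics/dock5.png

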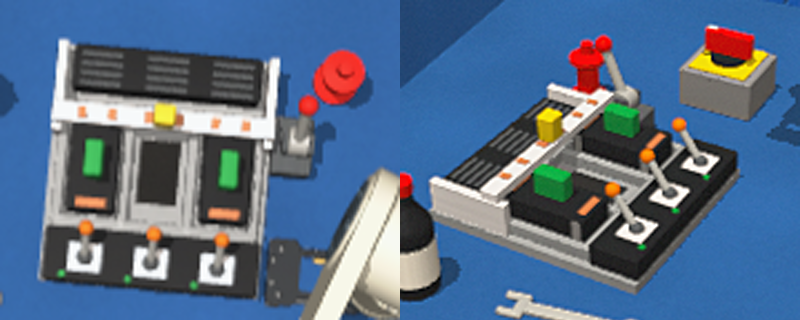

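The cam returned to free after an impact-like stop. I'll push higher on the ball, more slowly.

Run:
```python
from act import *
psi=D[2]+np.pi
movep(dk(120,-165,200),down(psi)); servo_line(dk(120,-165,118),vel=80)
for x in range(108,20,-8):
    h=servo_line(dk(x,-165,118),vel=30,contact_N=25); o=st("x%d %s"%(x,h))
    if h: break
pause(.4); servo_line(dk(x,-165,200),vel=150); movep([430,-230,300],down(psi)); 
p=snapshot("top"); s=snapshot("side")
a=cv2.resize(p["color"][100:220,250:400,::-1],(400,320),interpolation=cv2.INTER_CUBIC)
b=cv2.resize(s["color"][130:280,150:330,::-1],(400,333),interpolation=cv2.INTER_CUBIC)[:320]
cv2.imwrite("pics/dock6.png",np.hstack([a,b]))
```

```text
x108 False t59.2 [ 688.8 -229.7  118.2] yaw3.029 gap0.6 F [-0.9 -0.8  0.4]
x100 False t59.6 [ 680.8 -228.7  118.1] yaw3.030 gap0.3 F [-1.   0.1  0.2]
x92 False t60.0 [ 672.8 -227.9  118.1] yaw3.029 gap0.5 F [-0.6 -0.4  0.2]
x84 False t60.5 [ 664.9 -227.   118.1] yaw3.029 gap0.2 F [ 0.2 -0.2  0.3]
x76 False t60.9 [ 657.  -226.1  118.1] yaw3.029 gap0.2 F [ 0.2  0.5 -0.3]
x68 False t61.3 [ 649.  -225.2  118. ] yaw3.030 gap0.3 F [ 0.   0.4 -0.1]
x60 False t61.7 [ 641.1 -224.3  118.1] yaw3.030 gap0.7 F [ 0.  -0.   0.2]
x52 False t62.1 [ 633.1 -223.4  118.1] yaw3.030 gap0.4 F [-0.3  0.8  0.5]
x44 False t62.5 [ 625.2 -222.5  118.1] yaw3.029 gap0.2 F [ 0.1 -0.4  0.2]
x36 False t63.0 [ 617.2 -221.6  118.1] yaw3.029 gap0.2 F [ 1.  -0.6  0.9]
x28 False t63.4 [ 609.3 -220.7  118.1] yaw3.030 gap0.3 F [-0.5 -0.6  0.7]
```

View pics/dock6.png

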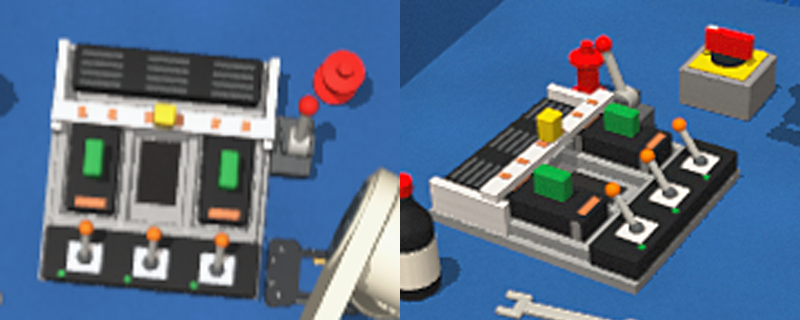

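No contact force and the cam is still free; film the pass to see why.

Run:
```python
from act import *
psi=D[2]+np.pi
movep(dk(120,-165,200),down(psi)); servo_line(dk(120,-165,116),vel=80)
T=[]
for x in (100,88,76,64,52,40):
    h=servo_line(dk(x,-165,116),vel=20,contact_N=25); o=st("x%d %s"%(x,h))
    s=snapshot("side"); T.append(cv2.resize(s["color"][110:200,200:290,::-1],(266,266),interpolation=cv2.INTER_CUBIC))
    if h: break
while len(T)<6: T.append(T[-1]*0)
cv2.imwrite("pics/cam7.png",np.vstack([np.hstack(T[:3]),np.hstack(T[3:])]))
```

```text
x100 False t68.9 [ 681.1 -228.8  116. ] yaw3.030 gap0.1 F [ 0.5 -0.2  0. ]
x88 False t69.7 [ 669.1 -227.4  116.1] yaw3.030 gap0.4 F [-0.1  0.4 -0.1]
x76 False t70.5 [ 657.2 -226.1  116.1] yaw3.030 gap0.2 F [-0.5  0.1  0.4]
x64 False t71.3 [ 645.2 -224.8  116.1] yaw3.030 gap0.6 F [1.2 0.2 0.5]
x52 False t72.1 [ 633.3 -223.4  116.1] yaw3.030 gap0.3 F [ 1.2  0.6 -0.2]
x40 False t72.9 [ 621.4 -222.1  116.1] yaw3.030 gap0.2 F [-0.8 -0.2 -0.1]
```

View pics/cam7.png

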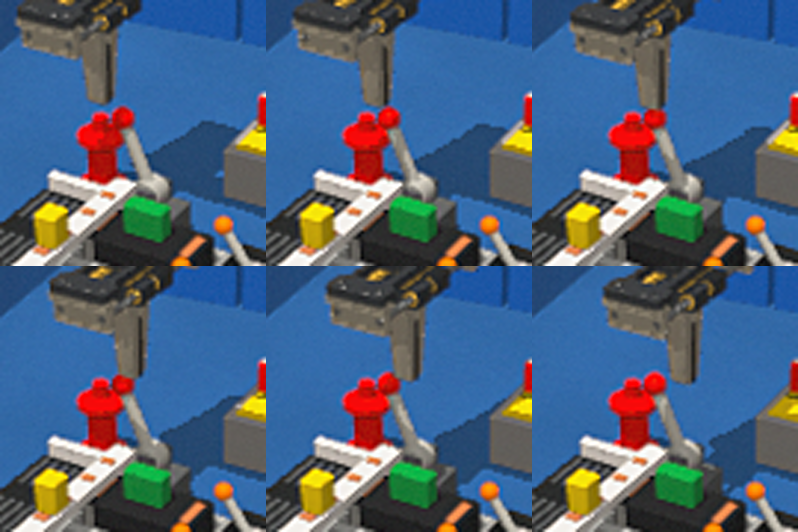

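Run:
```python
from act import *
o=st(); psi=D[2]+np.pi
s=snapshot("side"); print("tip pred side",pix(s,o["eef_pos"]), "seen about row 110+115/2.956=149, col 200+150/2.956=251")
for n in("side","top"):
    q=snapshot(n)
    print(n,"ball spec",pix(q,dk(78,-165,123)),"hinge",pix(q,dk(45,-165,45)))
    H=hsv(q); r=(((H[...,0]<8)|(H[...,0]>172))&(H[...,1]>150)).astype(np.uint8)
    b=pix(q,dk(78,-165,123))[0]; w=np.zeros_like(r); cv2.circle(w,(int(b[1]),int(b[0])),14,1,-1)
    for rc in [np.argwhere(r&w)]: print(len(rc),rc.mean(0),rc.min(0),rc.max(0))
    for m in recognise("cam_tip",q)[:2]+mark_of("cam_tip",q)[:2]: print(m["score"],m["centre"])
    x=cloud(q); 
    for k in(80,0,-80): print("sw spec",pix(q,dk(-84,k,92.4)))
    for m in mark_of("switch1_tip",q)[:5]: print(m["score"],m["centre"])
    if n=="side": a=cv2.resize(q["color"][110:200,200:290,::-1],(400,400),interpolation=cv2.INTER_CUBIC)
    else: a=np.hstack([a,cv2.resize(q["color"][100:190,310:400,::-1],(400,400),interpolation=cv2.INTER_CUBIC)])
cv2.imwrite("pics/cam8.png",a)
```

```text
t72.9 [ 621.4 -222.1  116.1] yaw3.030 gap0.3 F [ 0.2  0.  -0.3]
tip pred side [[153.66  251.419]] seen about row 110+115/2.956=149, col 200+150/2.956=251
side ball spec [[148.61  240.423]] hinge [[173.793 250.452]]
166 [153.386 236.114] [146 227] [161 244]
0.66 [160.1, 243.8]
0.49 [149.2, 240.4]
sw spec [[213.791 245.06 ]]
sw spec [[198.617 260.442]]
sw spec [[184.641 274.611]]
0.59 [219.0, 245.7]
0.53 [231.3, 220.8]
top ball spec [[139.3   365.026]] hinge [[153.935 361.019]]<stdin>:9: RuntimeWarning: Mean of empty slice.
  ret = um.true_divide(
Traceback (most recent call last):
ValueError: zero-size array to reduction operation minimum which has no identity
```

Run:
```python
from act import *
psi=D[2]+np.pi
servo_line(dk(10,-165,160),vel=100)
for g in(0,40):
    grip(g,20); o=st("gap%d"%g); e=o["eef_pos"]
    q=snapshot("side"); X=cloud(q)
    m=(np.hypot(X[...,0]-e[0],X[...,1]-e[1])<60)&(X[...,2]>125)&(X[...,2]<230)
    P=X[m]; print(len(P),np.sort(P[:,2])[:25:4])
    lo=P[P[:,2]<np.sort(P[:,2])[5]+25]; print("xy range",lo.min(0),lo.max(0))
    b=[]
    a=cv2.resize(q["color"][100:190,200:290,::-1],(400,400),interpolation=cv2.INTER_NEAREST)
    r=(pix(q,e)[0]-[100,200])*400/90; cv2.drawMarker(a,(int(r[1]),int(r[0])),(0,255,255),0,14)
    b=a if g==0 else np.hstack([c0,a]); c0=a
cv2.imwrite("pics/cam8.png",b)
```

```text
gap0 t74.1 [ 591.4 -218.6  159.3] yaw3.030 gap0.5 F [-0.   0.3 -0.6]
175 [125.456 128.301 131.727 179.06  180.926 182.633 186.075]
xy range [ 640.824 -228.815  125.456] [ 649.519 -211.352  132.656]
gap40 t74.9 [ 591.5 -218.7  160. ] yaw3.030 gap39.7 F [ 0.5  0.  -0.2]
266 [126.681 127.609 130.935 135.79  180.564 181.534 182.943]
xy range [ 644.717 -228.438  126.681] [ 651.253 -211.7    135.79 ]
```

View pics/cam8.png

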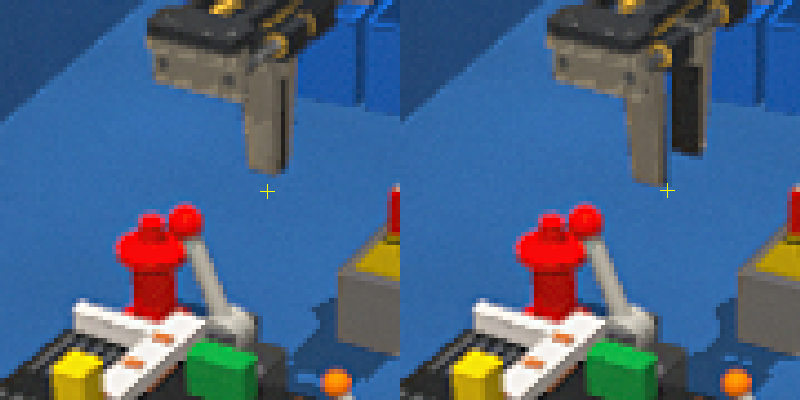

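The true fingertips sit about 20 mm above the reported TCP, so I passed over the ball. Correct for that: re-push the bar lower on its grip, then throw the cam.

```bash
cat > push2.py <<'E'
from act import *
psi=D[2]+np.pi
grip(0,20)
servo_line(dk(10,-165,200),vel=150)
movep(dk(98,0,180),down(psi)); servo_line(dk(98,0,66),vel=90,contact_N=10); st("behind bar")
for x in (84,79,74):
    h=servo_line(dk(x,0,66),vel=20,contact_N=20); o=st("x%.0f %s"%(x,h))
    d=o["eef_pos"][:2]-D[:2]; print("dock x",d@[np.cos(D[2]),np.sin(D[2])])
    if h: break
servo_line(dk(98,0,66),vel=80); servo_line(dk(98,0,180),vel=150)
movep(dk(122,-165,180),down(psi)); print(servo_line(dk(122,-165,98),vel=80,contact_N=10)); st("behind cam")
for x in range(112,24,-8):
    h=servo_line(dk(x,-165,98),vel=30,contact_N=25); o=st("x%d %s"%(x,h))
    if h: break
pause(.4); servo_line(dk(x,-165,200),vel=150); movep([430,-230,300],down(psi)); 
p=snapshot("top"); s=snapshot("side")
a=cv2.resize(p["color"][100:220,250:400,::-1],(400,320),interpolation=cv2.INTER_CUBIC)
b=cv2.resize(s["color"][130:280,150:330,::-1],(400,333),interpolation=cv2.INTER_CUBIC)[:320]
cv2.imwrite("pics/dock9.png",np.hstack([a,b]))
E
python3 push2.py
```

```text
behind bar t78.2 [697.9 -64.6  66.8] yaw3.030 gap0.4 F [ 0.3 -0.9 -0.1]
x84 False t79.1 [683.6 -63.   66.1] yaw3.030 gap0.1 F [ 0.3 -0.3  0.1]
dock x 84.12278407153504
x79 False t79.5 [678.4 -62.4  66. ] yaw3.030 gap0.6 F [ 0.3  0.3 -0.1]
dock x 78.8512297033179
x74 False t79.9 [675.5 -62.1  66.3] yaw3.030 gap0.4 F [ 7.4 -0.8 -5.1]
dock x 75.9893267621343
False
behind cam t83.1 [ 703.2 -231.4   98.7] yaw3.030 gap0.5 F [-0.2  0.1 -0.7]
x112 False t83.6 [ 692.7 -230.1   98.2] yaw3.030 gap0.2 F [ 0.2  1.  -0.5]
x104 False t84.0 [ 684.8 -229.2   98. ] yaw3.030 gap0.3 F [-0.  -0.5  0.6]
x96 False t84.5 [ 676.9 -228.3   98.1] yaw3.030 gap0.1 F [ 0.9 -0.1 -0.3]
x88 False t84.9 [ 668.7 -227.4   98. ] yaw3.030 gap0.7 F [ 0.9 -0.2 -0.8]
x80 False t85.3 [ 660.8 -226.5   98. ] yaw3.030 gap0.2 F [ 0.5 -0.4 -0.5]
x72 False t85.7 [ 652.9 -225.6   98. ] yaw3.029 gap0.6 F [0.6 0.3 0.5]
x64 False t86.1 [ 645.  -224.7   98.1] yaw3.030 gap0.4 F [ 1.2 -0.5 -0.4]
x56 False t86.5 [ 637.1 -223.9   98.1] yaw3.029 gap0.3 F [ 0.3 -0.7  0.2]
x48 False t87.0 [ 629.1 -222.9   98.1] yaw3.029 gap0.3 F [-0.3  0.4  0.3]
x40 False t87.4 [ 621.2 -222.    98.1] yaw3.030 gap0.5 F [0.3 0.5 0.7]
x32 False t87.8 [ 613.2 -221.1   98.1] yaw3.030 gap-0.1 F [-0.2  0.8 -0.3]
```

View pics/dock9.png

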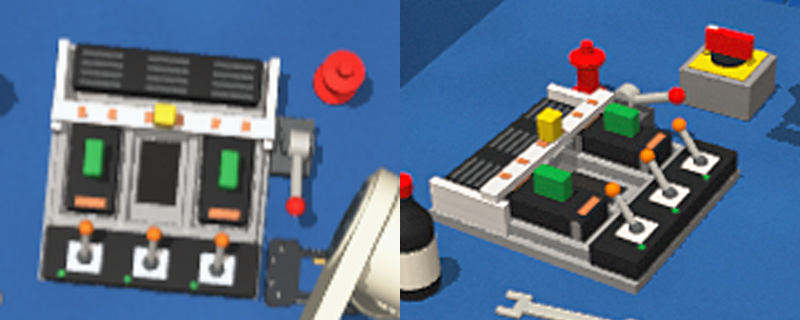

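Cam thrown and locked, bar at its stop. Now toggles 1 and 3.

Run:
```python
from act import *
psi=D[2]+np.pi
for y in(-80,80):
    movep(dk(-50,y,180),down(psi)); print(servo_line(dk(-50,y,64),vel=90,contact_N=10)); st()
    h=servo_line(dk(-122,y,64),vel=40,contact_N=20); st("pushed %s"%h)
    pause(.3); servo_line(dk(-122,y,180),vel=150)
movep([430,-230,300],down(psi)); 
p=snapshot("top"); s=snapshot("side")
a=cv2.resize(p["color"][100:220,250:400,::-1],(400,320),interpolation=cv2.INTER_CUBIC)
b=cv2.resize(s["color"][130:280,150:330,::-1],(400,333),interpolation=cv2.INTER_CUBIC)[:320]
cv2.imwrite("pics/dock10.png",np.hstack([a,b]))
for q in(p,s):
    X=cloud(q); H=hsv(q)
    m=((H[...,0]<8)|(H[...,0]>172))&(H[...,1]>150)&(np.hypot(X[...,0]-522,X[...,1]+354)<90)&(X[...,2]>85); print(m.sum(),rect(X[m]) if m.sum()>5 else 0)
```

```text
False
 t92.2 [ 541.8 -127.6   64.5] yaw3.030 gap-0.0 F [-0.3 -0.   0.4]
pushed False t94.2 [ 470.  -119.5   64. ] yaw3.030 gap0.4 F [ 0.4 -0.  -0. ]
False
 t97.6 [559.7  31.5  64.6] yaw3.030 gap0.7 F [-0.1 -0.4 -0.5]
pushed False t99.5 [487.9  39.5  64. ] yaw3.030 gap0.5 F [-0.5 -1.2  0. ]
0 0
153 (array([ 519.964, -352.652]), (69.53031158447266, 26.420625686645508), np.float64(-0.10037866938477613))
```

View pics/dock10.png

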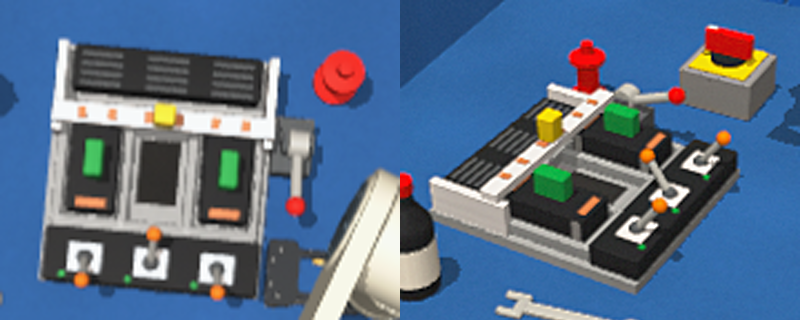

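Toggles 1 and 3 on, 2 off. Now the isolator back on.

Run:
```python
from act import *
c=[522,-354]
grip(40,10)
movep([*c,150],down(3.055)); hit=servo_line([*c,66],vel=80,contact_N=8); st("down %s"%hit)
if not hit:
    grip(22,10)
    for k in range(1,7): servo_line([*c,66],rot=down(3.055-k*0.27),vel=40)
    st("turned"); grip(45); servo_line([*c,170],vel=150)
movep([350,-450,300],down(1.2)); st("away")
p=snapshot("top"); s=snapshot("side")
for q in(p,s):
    X=cloud(q); H=hsv(q)
    m=((H[...,0]<8)|(H[...,0]>172))&(H[...,1]>150)&(np.hypot(X[...,0]-522,X[...,1]+354)<90)&(X[...,2]>85); print(m.sum(),rect(X[m]) if m.sum()>5 else 0)
a=cv2.resize(p["color"][90:290,130:470,::-1],(800,470),interpolation=cv2.INTER_CUBIC)
cv2.imwrite("pics/end11.png",a)
```

```text
down False t104.8 [ 522.4 -354.3   66.6] yaw3.055 gap39.8 F [-0.4 -0.4 -0.5]
turned t107.7 [ 522. -354.   66.] yaw1.441 gap21.7 F [-0.  -0.7  0.2]
away t110.0 [ 350.4 -449.4  298.8] yaw1.201 gap45.0 F [-0.5 -0.5 -0.3]
116 (array([ 523.778, -355.251]), (70.07545471191406, 16.365053176879883), np.float64(1.5332690580843176))
95 (array([ 520.019, -351.34 ]), (71.20589447021484, 17.251888275146484), np.float64(1.5321039251074078))
```

View pics/end11.png

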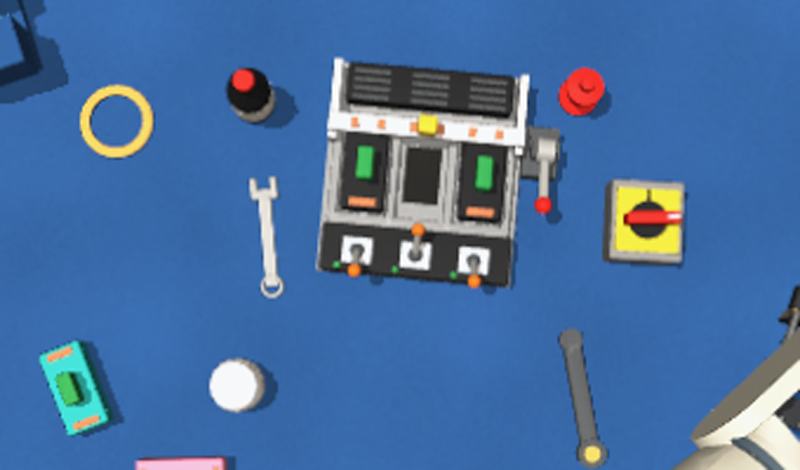

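```bash
python3 -c "
from rig import *
job_done(); print(observe()['t'])"
```

```text
the job is handed in; nothing more can be done
the job is handed in; nothing more can be done
```

The job is done and handed in at about 110 s of the 208 s allowed. The script reports no verdict.

**What I did:**
- Turned the isolator off.
- Put the two black packs in bays 3 and 1, left the turquoise and pink look-alikes alone, and kept bay 2 empty. One pack was knocked about 34 mm aside before I picked it, so I measured it again first.
- Pushed the contact bar to its stop, threw the cam, flipped switches 1 and 3 on, and turned the isolator back on.

**Last checks:**
- **Packs:** both touched down at bay-floor height, and in the pictures their grips are within a few millimetres of the bay centres.
- **Cam and switches:** the cam lies forward (locked), switches 1 and 3 are on and switch 2 is off.
- **Isolator:** the handle is back across its box, at 1.53 rad in the images against 1.55 to 1.56 at the start.
- **Bystanders:** none looks moved in the last top picture.
- **Robot:** clear of everything.

**What failed or disagreed:**
- **Cam:** the first passes missed the ball. The fingertips appeared about 20 mm higher than the reported TCP; after I allowed for that, it worked.
- **Contact bar:** it travelled only about 35 mm, not the 46 mm listed. It stopped hard (no movement at 28 N), overlapping the packs by roughly 15 to 18 mm, so I took it as home. That means it started about 11 mm forward, which I could not confirm.
- **Cameras:** the two differed by about 3 to 7 mm, so I averaged them.

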